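# Knock a guard-cartridge end cap home in the seating jig

## Robot

A 7-joint arm with a two-finger parallel gripper is mounted at the origin on the work surface. World frame = base frame: x ahead of the robot, y to its left, z up, the work surface at z = 0. Lengths are in m, angles in degrees, forces in N, time in s.
With the tool pointing down it reaches from about 0.4 to 0.85 m from the base axis. Payload 6.9 kg.
Tool frame: the origin (TCP) lies midway between the tips of the shut fingers; the grasp point (between the pads) lies 19 mm behind it (r.pinch_z is the distance from the TCP to the grasp point, in m); z points along the fingers, y is the line along which they close (so a half turn about z gives the same grasp; the last joint's range is limited). The gripper opens to 85 mm and grips with 20 to 120 N. Pads are 22 mm wide; open, the fingers measure 114 mm over their backs; the gripper's body (76 mm by 85 mm) begins 54 mm behind the grasp point. The pads swing forward as they close: fully open they stand 13 mm farther back than shut.
Start: joints at [76.347, 29.078, -13.613, 85.955, 7.202, 65.827, -8.869], TCP at [0.211, -0.588, 0.231] pointing down, gripper open.
Joint ranges: [-176.47, 176.47], [-13.61, 117.27], [-81.72, 77.17], [0.22, 143.17], [-87.28, 267.28], [10, 112.55], [-165.47, 165.47]. Speed limits (degrees/s): [136.94, 136.94, 180, 180, 180, 180, 180].

## Interface

Orientations are given as [roll, pitch, yaw] about the fixed x, y, z axes, in that order (R = Rz(yaw) Ry(pitch) Rx(roll)).
In Python, from bench import r gives the robot as it stands. The module is installed in compiled form; this text tells all that it offers.
- The arm moves only by the tool play_rows, never from a script. Its argument "targets" is a list of rows, each an object with "fingers": the opening, from 0 (shut) to 1 (fully open); "travel": the shift along the tool's x, y, z in m, a list of three; "rot": the turn, a rotation vector about the tool's x, y, z in rad, a list of three. In form: [{"fingers": fingers, "travel": [dx, dy, dz], "rot": [rx, ry, rz]}, ...]. A call has 1 to 8 rows; each row shifts and turns the commanded pose from where the row before left it, along the tool's axes as they then stand; what a row does not reach is not made up. A row lasts 1/8 s, in which the tool goes at most 62.5 mm and 10.7 degrees, less where a joint would pass 70% of its speed; a pose out of reach is approached as far as the arm can. A call is refused whole if a number of a shift passes 0.0625 or a number of a turn 0.188, either way. A call with a gripper value outside its range is refused whole. The fingers move at their own pace and stop on an object; "force" is the grip in N (left out, the last holds). Time passes only in rows, so rows that do not move let the fingers close. It gives the time, the measured TCP pose, the force, the opening and the grip force at its end, in the units of the state.
- r.sense(): the state, without advancing time (a new reading comes with each control period).
- r.read_camera(name): name is "scene" or "top"; returns a dict with "frame" (420x560x3 uint8, red, green, blue), "range_z" (420x560 float32, m along the optical axis (not along the pixel's ray), 0 where there is no reading), "fx", "fy", "cx", "cy" (pixels), "T" (4x4, takes a point from camera to world coordinates). Camera axes: x right, y down, z forward; pixel columns grow to the right and rows downward; lengths in m; the calibration is good to about 2 mm. A picture is of the moment at which its call begins.
- r.sign_off(): hands the job in; it is judged then, once.
Trained networks look in the newest picture that a camera, given by its name, has taken for a name from the list of things; names that differ only in an ending like _2 or _b are one class to them, and where a whole thing is asked for, a point or a joint stands for the part that bears it (a point fixed in the world has none). Each returns a list of dicts, best first, with "conf" (0 to 1); they miss things now and then, are a little off and sometimes report something else, mostly with a low value. They report only what shows in the picture. A call takes as long as a camera call. They do not tell look-alikes from the thing itself.
- r.find_in(camera, label): "extent" ([centre column, centre row, width, height] in pixels, round what is visible of it).
- r.tip_of(camera, label): "pixel" ([column, row] in pixels: a listed point, or the origin of a listed thing).
The state is a dict: "time": time; "qpos": joint angles; "qd": joint speeds; "joint_efforts": joint torques, N m; "eef_pos": TCP position; "tcp_rot": TCP orientation; "force": force on the tool from outside, world axes, zero at the start; "moment": the same for the moment, N m; "finger_gap": finger opening in m; "gripper_force": force on a finger pad.
Only numpy, scipy, OpenCV 4.12 (cv2) and the standard library are available. Lean on these libraries where they do the work, as an engineer would, in place of code of your own. Each camera call takes 0.05 s, during which the arm holds its last target. There are 200 camera calls.

## Task

The blue end cap of the guard cartridge in the seating jig is still standing proud. Take the nylon mallet by its handle and, with sharp blows on the jig's sprung plunger, knock the cap fully home, until no gap is left under it; keep the hand itself off the plunger. Then put the mallet back down on its green mat, and leave the bottles, the pen caddy and the tray of spare caps where they stand.

Things in the scene. Friction and masses are not known exactly. Their poses are not given: they have to be found in the camera images.
- jig: Cap-seating jig bolted to the bench: grey base 100 (x) by 150 (y) by 20 mm, two steel posts at y = +-56, grey crosshead 36 by 140 mm from z = 124 to 142, brass guide bush (30 mm diameter) from z = 118 to 152. A steel cartridge tube (30 mm diameter, rim at z = 84) stands in its nest on the jig's axis. Origin: underside of the base, on the plunger's axis; z up.
- plunger_top (a point): Centre of the top of the plunger's red striking head (40 mm diameter, 20 mm thick), 200 mm above the bench when up. The plunger is a vertical sprung steel pin through the bush; its 18 mm foot hangs over the cap. The head may be struck with the mallet held in any direction round it.
- plunger (a joint): Plunger travel in m: 0 = up, grows downward, bottom stop 0.0125. A spring of 6 N at the top and 9 N at the bottom returns it after each blow. The foot meets the cap at 0.003 + the cap's value.
- cap (a joint): How far the blue press-on cap has gone down, in m: 0 = 8 mm proud, 0.008 = home on the tube's rim; starts at 0 to 0.003. Tight fit: it yields only above 65 N, which a blow gives and a push does not (the handle just turns in the fingers). A brisk blow (hand at 0.5 m/s or more) moves it some 3 to 6 mm, a slow one about 1 mm, and it stays there.
- cap_top (a point): Centre of the top of the cap's blue flange (36 mm diameter, 8 mm thick), under the plunger's foot; height over the bench 0.100 m less the cap's value: 92 mm when home. An orange spigot shows in the gap below the flange until the cap is home.
- mallet: Mallet, 0.47 to 0.63 kg: head a cylinder 44 mm across and 65 mm long with a yellow nylon face at each end, standing upright on one face on the mat. Handle level along -x of the mallet, 24 mm wide (y), 28 mm high, from 20 to 160 mm from the head's axis, its middle 32.5 mm above the lower face. Origin: centre of the lower face; z up through the head.
- mallet_grip (a point): Grip point in the middle of the handle: 75 mm from the head's axis along the mallet's -x, 32.5 mm above the lower face. The mallet's centre of mass is about 15 mm from the head's axis. A blow swings the head up in the fingers by up to 15 degrees, so the hand meets the plunger 10 to 20 mm lower next time: feel for it again, and level the head with the wrist or regrasp.
- mallet_head (a point): Centre of the mallet's head, on its axis, 32.5 mm from either face.
- mat: Green rubber mat fixed to the bench, 230 (x) by 120 (y) by 4 mm. Origin: centre of its underside.
- bottle_small: Loose glass bottle with blue cap, 70 mm diameter, 140 mm high. Origin: centre of its underside. Bystander.
- bottle_large: Loose glass bottle with blue cap, 86 mm diameter, 178 mm high. Origin: centre of its underside. Bystander.
- caddy: Loose red pen caddy, 100 by 90 by 50 mm, pens up to 110 mm. Origin: centre of its underside. Bystander.
- cap_tray: Loose white tray of spare caps, orange side up, 120 by 90 by 25 mm. Origin: centre of its underside. Bystander.
There are look-alikes about, which are no part of the job. There is more than one size of the jig; the job needs the smaller. There is more than one size of the mallet; the one meant has the size given above.

How it is judged:
By the outcome, as a careful person would: the job done as asked, in the order asked, and still so for the second after the job is handed in, with the robot touching nothing.
It also fails if it takes over 54 s, if anything falls off the work surface, if the arm or the gripper's body presses on something with over 40 N, if the wrist force passes 120 N, or if a joint passes its speed limit or range.

## Working session

There is one attempt and no reset: what is moved stays moved. The work goes in short steps, Python scripts to look and compute and a tool call to move; the robot and the scene stay as the last step left them, time stands still between calls to the robot, and variables do not carry over. Pictures are saved under pics/ and viewed, at most 10 in all, crops included, and the job is handed in when it is done.

Besides the shell and the picture viewer there is one more tool, called after "Request:" by a JSON object that holds its "name" and its "arguments", one argument or row to a line. play_rows: Moves the arm, as the interface text tells. Its arguments: {"type":"object","properties":{"targets":{"type":"array","items":{"type":"object","properties":{"fingers":{"type":"number"},"travel":{"type":"array","items":{"type":"number"}},"rot":{"type":"array","items":{"type":"number"}}}}},"force":{"type":"number"}},"required":["targets"]}

```bash
mkdir -p pics
cat > h.py <<'E'
import numpy as np, cv2
from bench import r
def cam(n):
    return r.read_camera(n)
def save(c,f,crop=None,s=1):
    im=c["frame"][:,:,::-1]
    if crop: x0,y0,x1,y1=crop; im=im[y0:y1,x0:x1]
    cv2.imwrite("pics/"+f,cv2.resize(im,None,fx=s,fy=s,interpolation=cv2.INTER_CUBIC))
def cloud(c):
    z=c["range_z"]; v,u=np.mgrid[:z.shape[0],:z.shape[1]]
    P=np.stack([(u-c["cx"])*z/c["fx"],(v-c["cy"])*z/c["fy"],z],-1)
    W=P@c["T"][:3,:3].T+c["T"][:3,3]; W[z==0]=np.nan
    return W
E
python3 - <<'E'
from h import *
ims=[]
for n in("scene","top"):
    c=cam(n); save(c,n+"0.png",s=1.4); W=cloud(c); print(n,c["T"].round(3).tolist(),c["fx"])
    for l in("jig","plunger_top","cap_top","mallet","mallet_grip","mallet_head","mat","bottle_small","bottle_large","caddy","cap_tray"):
        f=r.find_in(n,l) if not l.endswith(("_top","grip","head")) else []; t=r.tip_of(n,l)
        print(l,[(np.round(a["extent"]).astype(int).tolist(),round(a["conf"],2)) for a in f[:4]],[(np.round(a["pixel"]).astype(int).tolist(),round(a["conf"],2),W[min(419,int(a["pixel"][1])),min(559,int(a["pixel"][0]))].round(3).tolist()) for a in t[:4]])
s=r.sense();print(s["time"],s["eef_pos"],s["tcp_rot"],s["force"],r.pinch_z)
E
```

```text
scene [[0.259, 0.587, -0.767, 1.53], [0.966, -0.14, 0.22, -0.297], [0.022, -0.797, -0.603, 0.894], [0.0, 0.0, 0.0, 1.0]] 502.37705164326525
jig [([234, 228, 67, 84], 0.88), ([142, 186, 97, 128], 0.71)] [([234, 251], 0.97, [0.591, -0.153, 0.031]), ([145, 218], 0.87, [0.414, -0.361, 0.036]), ([434, 240], 0.34, [0.682, 0.359, 0.036])]
plunger_top [] [([232, 188], 0.75, [0.557, -0.145, 0.202]), ([131, 126], 0.59, [0.359, -0.36, 0.286])]
cap_top [] [([135, 182], 0.72, [0.392, -0.371, 0.144]), ([233, 222], 0.48, [0.575, -0.147, 0.109])]
mallet [([375, 276, 52, 32], 0.79), ([346, 220, 39, 54], 0.66)] [([388, 278], 0.89, [0.759, 0.2, 0.011]), ([353, 236], 0.81, [0.602, 0.168, 0.022])]
mallet_grip [] [([348, 212], 0.8, [0.529, 0.18, 0.049]), ([371, 279], 0.61, [0.771, 0.147, 0.032])]
mallet_head [] [([357, 227], 0.9, [0.61, 0.172, 0.062]), ([390, 269], 0.79, [0.759, 0.2, 0.042])]
mat [([352, 228, 72, 63], 0.85)] [([351, 227], 0.65, [0.597, 0.159, 0.054])]
bottle_small [([293, 223, 28, 57], 0.64)] [([291, 240], 0.79, [0.592, -0.004, 0.038]), ([236, 252], 0.29, [0.59, -0.148, 0.022])]
bottle_la
[... 1023 characters left out ...]
[224, 202], 0.58, [0.585, 0.17, 0.07]), ([326, 210], 0.51, [0.55, -0.129, 0.145])]
mat [([220, 220, 49, 74], 0.82)] [([218, 219], 0.63, [0.533, 0.197, 0.004])]
bottle_small [([276, 209, 20, 19], 0.67)] [([279, 210], 0.73, [0.555, 0.002, 0.14])]
bottle_large [([278, 140, 28, 36], 0.6)] [([277, 142], 0.88, [0.746, 0.004, 0.166])]
caddy [([152, 186, 38, 42], 0.95), ([278, 208, 20, 19], 0.17)] [([157, 185], 0.89, [0.646, 0.387, 0.007])]
cap_tray [([401, 175, 36, 44], 0.95)] [([404, 174], 0.96, [0.667, -0.392, 0.012]), ([326, 207], 0.17, [0.558, -0.132, 0.144])]
1.9 [ 0.21061881 -0.58842541  0.231247  ] [-1.79996276e+02 -9.09080883e-04  1.96943500e+01] [ 0.2105897   0.24676072 -0.5832015 ] 0.0187
```

View pics/scene0.png

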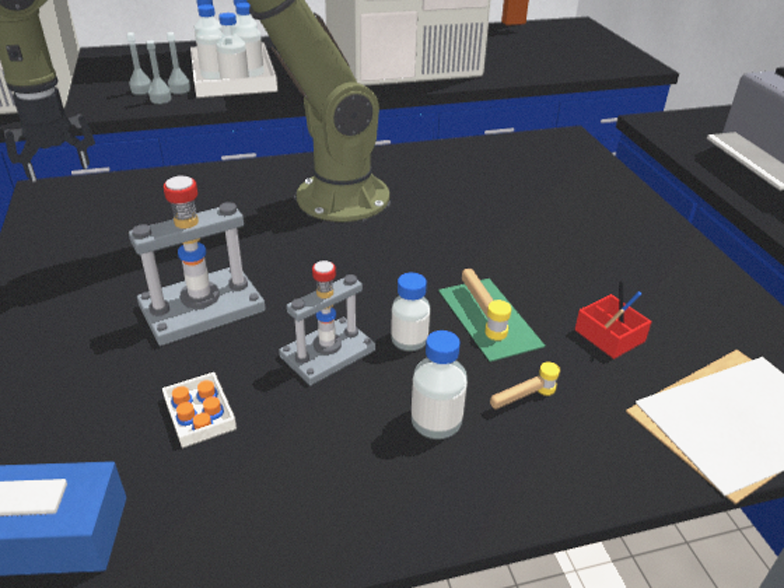

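View pics/top0.png

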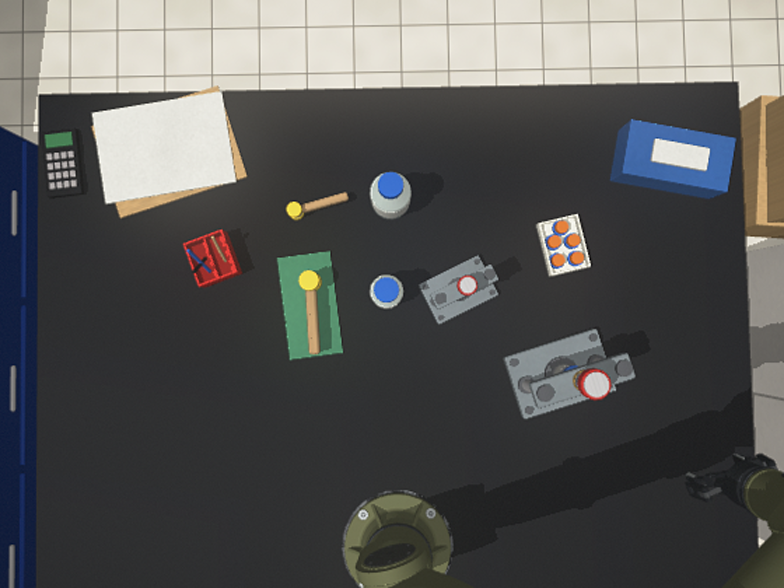

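Jigs: scene px (234,228), about 200 mm tall, and (142,186), about 286 mm tall; the first is the smaller, with its head at 200 mm. Mallets: (353,225) on the mat, top at about 69 mm (4 + 65), and (380,275), about 50 mm high and off the mat; the one on the mat fits. I'll confirm this in a crop and fit the poses.

Run:
```python
from h import *
c=cam("scene"); save(c,"crop1.png",(180,160,440,320),3)
for n in("scene","top"):
    if n=="top": c=cam(n)
    W=cloud(c); P=W.reshape(-1,3); C=c["frame"].reshape(-1,3).astype(int)
    def sel(x,y,rr,z0,z1): return (np.hypot(P[:,0]-x,P[:,1]-y)<rr)&(P[:,2]>z0)&(P[:,2]<z1)
    def circ(Q):
        (cx,cy),R=cv2.minEnclosingCircle(Q[:,:2].astype(np.float32)); return np.round([cx,cy,R,np.median(Q[:,2]),len(Q)],4)
    print(n,"plunger",circ(P[sel(.56,-.147,.05,.193,.215)]))
    print(" crosshead",cv2.minAreaRect(P[sel(.56,-.147,.09,.136,.147)][:,:2].astype(np.float32)))
    print(" mhead",circ(P[sel(.585,.172,.05,.062,.085)]))
    m=sel(.52,.172,.14,.028,.056); Q=P[m&(np.abs(C[:,0]-C[:,2])>40)]
    H=Q[(Q[:,2]>.042)]; print(" handle",cv2.minAreaRect(H[:,:2].astype(np.float32)),np.median(H[:,2]),len(H))
    g=(C[:,1]>C[:,0]+25)&(C[:,1]>C[:,2]+15)&sel(.53,.18,.2,-.02,.02); print(" mat",cv2.minAreaRect(P[g][:,:2].astype(np.float32)),np.median(P[g][:,2]))
    k=sel(.57,-.0,.08,.11,.17); print(" bottle s",circ(P[k]))
    print(" other mallet zmax",np.nanpercentile(P[sel(.745,.208,.03,.02,.1)][:,2],95))
```

```text
scene plunger [ 5.665e-01 -1.461e-01  2.110e-02  1.988e-01  1.430e+02]
 crosshead ((0.5661316514015198, -0.14868342876434326), (0.04170818626880646, 0.14050403237342834), 25.602996826171875)
 mhead [5.889e-01 1.749e-01 2.440e-02 6.800e-02 1.620e+02]
 handle ((0.5219457149505615, 0.1697709858417511), (0.1784692406654358, 0.03316814824938774), 2.42502760887146) 0.049438295858614256 252
 mat ((0.5380895137786865, 0.18590514361858368), (0.23419860005378723, 0.12570375204086304), 6.060621738433838) 0.003503171583646658
 bottle s [5.634e-01 1.170e-02 2.770e-02 1.380e-01 3.440e+02]
 other mallet zmax 0.05078385994034176
top plunger [ 5.661e-01 -1.474e-01  1.960e-02  1.999e-01  1.600e+02]
 crosshead ((0.5657614469528198, -0.1478186696767807), (0.03584112972021103, 0.14023973047733307), 25.466838836669922)
 mhead [5.895e-01 1.782e-01 2.170e-02 6.910e-02 1.630e+02]
 handle ((0.5057776570320129, 0.1746559590101242), (0.027851201593875885, 0.1485743522644043), 89.10707092285156) 0.05000671110440158 316
 mat ((0.5374629497528076, 0.18505586683750153), (0.23075233399868011, 0.12093564122915268), 6.390655994415283) 0.0041309386446329865
 bottle s [5.628e-01 1.170e-02 2.580e-02 1.406e-01 2.550e+02]
 other mallet zmax 0.05382148954122366
```

View pics/crop1.png

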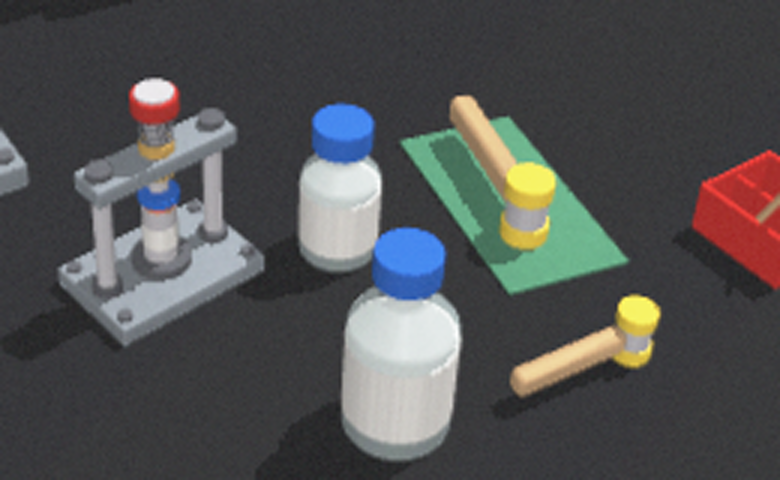

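The crop shows the small jig (head at crop px 155,95) with an orange sliver under its cap. The mallet on the mat (head at 528,190) is clearly bigger than the one off the mat (635,325). Next I move up and over towards the mallet.

Request:
{"name": "play_rows", "arguments": {
  "targets": [
    {"fingers": 1, "travel": [0, 0, -0.055], "rot": [0, 0, 0]},
    {"fingers": 1, "travel": [0, 0, -0.06], "rot": [0, 0, 0.163]},
    {"fingers": 1, "travel": [0, 0, -0.055], "rot": [0, 0, 0.163]},
    {"fingers": 1, "travel": [0.037, -0.042, 0], "rot": [0, 0, 0]},
    {"fingers": 1, "travel": [0.037, -0.042, 0], "rot": [0, 0, 0]},
    {"fingers": 1, "travel": [0.037, -0.042, 0], "rot": [0, 0, 0]},
    {"fingers": 1, "travel": [0.037, -0.042, 0], "rot": [0, 0, 0]},
    {"fingers": 1, "travel": [0.037, -0.042, 0], "rot": [0, 0, 0]}
  ],
  "force": 120
}}

```text
time: 3.0
eef_pos: [0.3928, -0.3736, 0.4015]
tcp_rot: [180.0, -0.0, 1.0]
force: [0.4, -0.9, 0.5]
finger_gap: 0.0854
gripper_force: 0.0
```

Request:
{"name": "play_rows", "arguments": {
  "targets": [
    {"fingers": 1, "travel": [0.014, -0.055, 0], "rot": [0, 0, 0]},
    {"fingers": 1, "travel": [0.014, -0.055, 0], "rot": [0, 0, 0]},
    {"fingers": 1, "travel": [0.014, -0.055, 0], "rot": [0, 0, 0]},
    {"fingers": 1, "travel": [0.014, -0.055, 0], "rot": [0, 0, 0]},
    {"fingers": 1, "travel": [0.014, -0.055, 0.02], "rot": [0, 0, 0]},
    {"fingers": 1, "travel": [0.014, -0.055, 0.02], "rot": [0, 0, 0]},
    {"fingers": 1, "travel": [0.014, -0.055, 0.02], "rot": [0, 0, 0]},
    {"fingers": 1, "travel": [0.014, -0.055, 0.02], "rot": [0, 0, 0]}
  ]
}}

```text
time: 4.0
eef_pos: [0.4962, 0.0684, 0.321]
tcp_rot: [180.0, -0.1, 1.0]
force: [0.9, -1.0, -0.8]
finger_gap: 0.0855
gripper_force: 0.0
```

Request:
{"name": "play_rows", "arguments": {
  "targets": [
    {"fingers": 1, "travel": [0.005, -0.036, 0.03], "rot": [0, 0, 0]},
    {"fingers": 1, "travel": [0.005, -0.036, 0.04], "rot": [0, 0, 0]},
    {"fingers": 1, "travel": [0.01, -0.035, 0.048], "rot": [0, 0, 0]},
    {"fingers": 1, "travel": [0, 0, 0.055], "rot": [0, 0, 0]},
    {"fingers": 1, "travel": [0, 0, 0.05], "rot": [0, 0, 0]},
    {"fingers": 1, "travel": [0, 0, 0.05], "rot": [0, 0, 0]},
    {"fingers": 1, "travel": [0, 0, 0.032], "rot": [0, 0, 0]},
    {"fingers": 1, "travel": [0, 0, 0], "rot": [0, 0, 0]}
  ]
}}

```text
time: 5.0
eef_pos: [0.5127, 0.1736, 0.0144]
tcp_rot: [179.9, 0.2, 1.0]
force: [0.6, 0.1, 0.1]
finger_gap: 0.0856
gripper_force: 0.0
```

Request:
{"name": "play_rows", "arguments": {
  "targets": [
    {"fingers": 0, "travel": [0, 0, 0], "rot": [0, 0, 0]},
    {"fingers": 0, "travel": [0, 0, 0], "rot": [0, 0, 0]},
    {"fingers": 0, "travel": [0, 0, 0], "rot": [0, 0, 0]},
    {"fingers": 0, "travel": [0, 0, 0], "rot": [0, 0, 0]},
    {"fingers": 0, "travel": [0, 0, 0], "rot": [0, 0, 0]},
    {"fingers": 0, "travel": [0, 0, 0], "rot": [0, 0, 0]}
  ],
  "force": 120
}}

```text
time: 5.75
eef_pos: [0.5147, 0.1745, 0.0173]
tcp_rot: [-180.0, -0.1, 1.0]
force: [-1.1, 0.4, 6.9]
finger_gap: 0.0232
gripper_force: 116.0
```

Request:
{"name": "play_rows", "arguments": {
  "targets": [
    {"fingers": 0, "travel": [0, 0, -0.015], "rot": [0, 0, 0]},
    {"fingers": 0, "travel": [0, 0, -0.03], "rot": [0, 0, 0]},
    {"fingers": 0, "travel": [0, 0, -0.045], "rot": [0, 0, 0]},
    {"fingers": 0, "travel": [0, 0, -0.05], "rot": [0, 0, 0]},
    {"fingers": 0, "travel": [0, 0, -0.05], "rot": [0, 0, 0]},
    {"fingers": 0, "travel": [0, 0, -0.05], "rot": [0, 0, 0]},
    {"fingers": 0, "travel": [0, 0, -0.03], "rot": [0, 0, 0]},
    {"fingers": 0, "travel": [0, 0, 0], "rot": [0, 0, 0]}
  ]
}}

```text
time: 6.75
eef_pos: [0.5142, 0.1744, 0.2883]
tcp_rot: [-180.0, -0.2, 1.0]
force: [0.5, 0.0, -6.8]
finger_gap: 0.0225
gripper_force: 116.0
```

Run:
```python
from h import *
s=r.sense();print(s["time"],s["eef_pos"],s["tcp_rot"],s["force"],s["moment"],s["qpos"])
for n in("scene","top"):
    c=cam(n);W=cloud(c);P=W.reshape(-1,3);C=c["frame"].reshape(-1,3).astype(int)
    y=(C[:,0]>150)&(C[:,1]>130)&(C[:,2]<90)&(np.hypot(P[:,0]-.59,P[:,1]-.17)<.08)&(P[:,2]>.15)
    Q=P[y]; t=Q[Q[:,2]>np.percentile(Q[:,2],60)]
    print(n,len(Q),Q.min(0),Q.max(0)); 
    A=np.c_[t[:,:2]-t[:,:2].mean(0),np.ones(len(t))];print(cv2.minEnclosingCircle(t[:,:2].astype(np.float32)),np.linalg.lstsq(A,t[:,2],rcond=None)[0])
    if n=="scene": save(c,"s2.png",(240,60,480,260),3)
```

```text
6.75 [0.51416861 0.17438253 0.28829877] [-1.79950850e+02 -1.71320206e-01  1.02142507e+00] [ 0.51434693  0.01266799 -6.76951511] [-0.08682926  0.34958846  0.00580704] [   0.80432654   20.87829281  -32.10151199   92.84655155   11.70910628
   69.4688755  -122.67442003]
scene 248 [0.56628442 0.15415171 0.27278221] [0.613011   0.19700952 0.33959746]
((0.5923042893409729, 0.17819832265377045), 0.024544833227992058) [-0.10972671  0.05551989  0.33206819]
top 230 [0.5487173  0.13538914 0.28782275] [0.60821814 0.1978046  0.63877906]
((0.5744256377220154, 0.16193945705890656), 0.03705722838640213) [-2.25564266 -2.16916282  0.35527473]
```

View pics/s2.png

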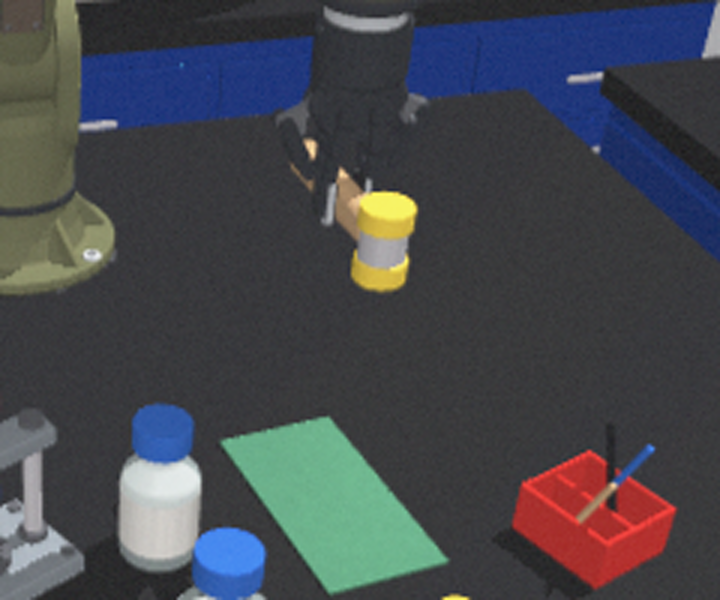

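Request:
{"name": "play_rows", "arguments": {
  "targets": [
    {"fingers": 0, "travel": [-0.004, 0.025, -0.01], "rot": [0, 0, 0]},
    {"fingers": 0, "travel": [-0.005, 0.05, -0.01], "rot": [0, 0, 0]},
    {"fingers": 0, "travel": [-0.005, 0.055, -0.01], "rot": [0, 0, 0]},
    {"fingers": 0, "travel": [-0.004, 0.055, -0.012], "rot": [0, 0, 0]},
    {"fingers": 0, "travel": [-0.004, 0.055, 0], "rot": [0, 0, 0]},
    {"fingers": 0, "travel": [-0.004, 0.05, 0], "rot": [0, 0, 0]},
    {"fingers": 0, "travel": [-0.004, 0.034, 0], "rot": [0, 0, 0]},
    {"fingers": 0, "travel": [0, 0, 0], "rot": [0, 0, 0]}
  ]
}}

```text
time: 7.85
eef_pos: [0.4878, -0.1543, 0.3255]
tcp_rot: [180.0, 0.3, 0.7]
force: [-0.1, 0.9, -6.7]
finger_gap: 0.0221
gripper_force: 118.3
```

```bash
cat >> h.py <<'E'
def head(c,x,y):
    W=cloud(c);P=W.reshape(-1,3);C=c["frame"].reshape(-1,3).astype(int)
    m=(C[:,0]>150)&(C[:,1]>130)&(C[:,2]<90)&(np.hypot(P[:,0]-x,P[:,1]-y)<.08)&(P[:,2]>.15)&(P[:,2]<.45)
    Q=P[m]; t=Q[Q[:,2]>np.percentile(Q[:,2],97)-.012]
    A=np.c_[t[:,:2]-t[:,:2].mean(0),np.ones(len(t))]
    return np.round(cv2.minEnclosingCircle(t[:,:2].astype(np.float32))[0],4),np.linalg.lstsq(A,t[:,2],rcond=None)[0].round(3),len(t)
E
python3 - <<'E'
from h import *
s=r.sense();print(s["time"],s["eef_pos"],s["tcp_rot"],s["force"],s["qpos"])
c=cam("scene");print(head(c,.566,-.15)); print(head(cam("top"),.566,-.15))
save(c,"s3.png",(180,100,320,280),3)
E
```

```text
7.85 [ 0.48784925 -0.15428147  0.32549038] [179.99543259   0.32121155   0.66212209] [-0.10940803  0.93802139 -6.65726802] [ 33.42052124  16.03721766 -25.39925826  92.69566892   7.17084477
  73.19138166 -82.5679514 ]
(array([ 0.5652, -0.1512]), array([-0.122,  0.036,  0.369]), 109)
(array([ 0.5631, -0.1482]), array([-0.005, -0.003,  0.376]), 212)
```

View pics/s3.png

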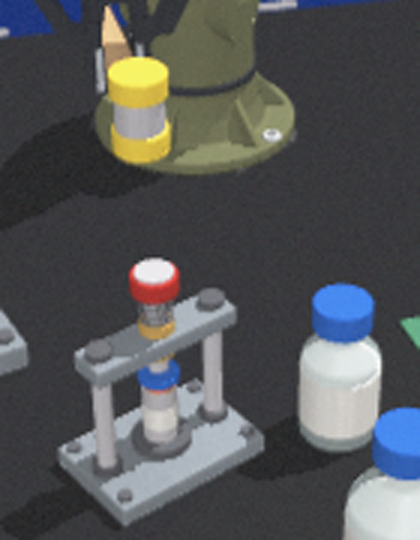

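The mallet head (s3 px 140,100) is above the red plunger head (155,285), about 2 mm off. I'll nudge it over and give the first blow.

Request:
{"name": "play_rows", "arguments": {
  "targets": [
    {"fingers": 0, "travel": [0.002, -0.003, -0.004], "rot": [0, 0, 0]},
    {"fingers": 0, "travel": [0, 0, 0], "rot": [0, 0, 0]},
    {"fingers": 0, "travel": [0, 0, 0.0625], "rot": [0, 0, 0]},
    {"fingers": 0, "travel": [0, 0, 0.0625], "rot": [0, 0, 0]},
    {"fingers": 0, "travel": [0, 0, -0.05], "rot": [0, 0, 0]},
    {"fingers": 0, "travel": [0, 0, -0.05], "rot": [0, 0, 0]},
    {"fingers": 0, "travel": [0, 0, -0.025], "rot": [0, 0, 0]},
    {"fingers": 0, "travel": [0, 0, 0], "rot": [0, 0, 0]}
  ]
}}

```text
time: 8.95
eef_pos: [0.493, -0.1467, 0.334]
tcp_rot: [179.9, -0.2, 1.1]
force: [1.2, 0.9, -6.8]
finger_gap: 0.0222
gripper_force: 119.9
```

```bash
cat >> h.py <<'E'
def look(f=None):
    s=r.sense();print(s["time"],s["eef_pos"].round(4),s["tcp_rot"].round(1),s["force"].round(1))
    c=cam("scene");print(head(c,.566,-.15)); print(head(cam("top"),.566,-.15))
    W=cloud(c);C=c["frame"].astype(int);P=W
    near=np.hypot(P[...,0]-.575,P[...,1]-.148)<.035
    b=near&(C[...,2]>C[...,0]+40)&(P[...,2]>.06)&(P[...,2]<.12)
    o=near&(C[...,0]>C[...,2]+40)&(P[...,2]>.06)&(P[...,2]<.11)
    print("blue n,z",b.sum(),np.percentile(P[b][:,2],[5,50,95]).round(4) if b.any() else 0,"orange",o.sum(),P[o][:,2].mean() if o.any() else 0)
    if f: save(c,f,(200,170,270,280),5)
E
python3 -c "
from h import *
look('s4.png')"
```

```text
8.95 [ 0.493  -0.1467  0.334 ] [179.9  -0.2   1.1] [ 1.2  0.9 -6.8]
(array([ 0.5684, -0.1469]), array([-0.088,  0.012,  0.385]), 112)
(array([ 0.5642, -0.1465]), array([0.082, 0.016, 0.39 ]), 193)
blue n,z 0 0 orange 0 0
```

View pics/s4.png

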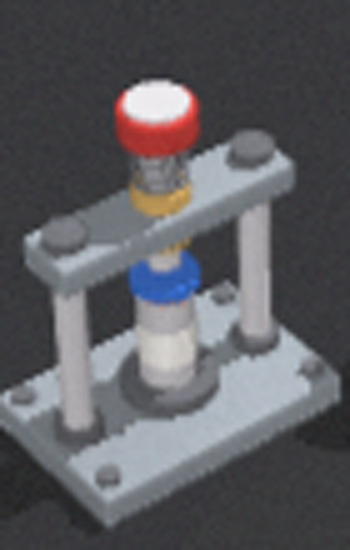

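The orange ring under the blue flange (s4 px 165,290) is gone; the cap looks home. I'll give a second blow to be sure no sliver is left.

Request:
{"name": "play_rows", "arguments": {
  "targets": [
    {"fingers": 0, "travel": [0, 0, 0.012], "rot": [0, 0, 0]},
    {"fingers": 0, "travel": [0, 0, 0], "rot": [0, 0, 0]},
    {"fingers": 0, "travel": [0, 0, 0.0625], "rot": [0, 0, 0]},
    {"fingers": 0, "travel": [0, 0, 0.0625], "rot": [0, 0, 0]},
    {"fingers": 0, "travel": [0, 0, -0.05], "rot": [0, 0, 0]},
    {"fingers": 0, "travel": [0, 0, -0.06], "rot": [0, 0, 0]},
    {"fingers": 0, "travel": [0, 0, -0.027], "rot": [0, 0, 0]},
    {"fingers": 0, "travel": [0, 0, 0], "rot": [0, 0, 0]}
  ]
}}

```text
time: 10.05
eef_pos: [0.4928, -0.1474, 0.3335]
tcp_rot: [179.9, -0.2, 1.0]
force: [-0.2, 0.2, -5.7]
finger_gap: 0.0224
gripper_force: 125.6
```

Run:
```python
from h import *
look()
c=cam("scene");W=cloud(c);C=c["frame"].astype(int)
for v in range(218,256,2): print(v,C[v,233],W[v,233].round(4))
save(c,"s5.png",(215,205,255,260),10)
```

```text
10.05 [ 0.4928 -0.1474  0.3335] [179.9  -0.2   1. ] [-0.2  0.2 -5.7]
(array([ 0.5633, -0.1456]), array([-0.057,  0.009,  0.397]), 124)
(array([ 0.5583, -0.1473]), array([ 0.218, -0.   ,  0.401]), 157)
blue n,z 0 0 orange 0 0
218 [114 122 125] [ 0.5842 -0.1484  0.1287]
220 [169 151 122] [ 0.5786 -0.1478  0.1179]
222 [169 166 170] [ 0.5718 -0.147   0.1061]
224 [102 117 168] [ 0.5642 -0.146   0.0934]
226 [ 51  93 169] [ 0.5729 -0.1476  0.0943]
228 [ 49  89 166] [ 0.5817 -0.1492  0.0952]
230 [ 54  99 183] [ 0.5818 -0.1495  0.0889]
232 [161 164 175] [ 0.5798 -0.1494  0.0807]
234 [175 172 175] [ 0.5797 -0.1496  0.0741]
236 [176 172 177] [ 0.582  -0.1502  0.0696]
238 [213 211 206] [ 0.5738 -0.1492  0.0559]
240 [215 213 210] [ 0.58   -0.1504  0.0547]
242 [212 209 205] [ 0.5817 -0.1509  0.0495]
244 [183 179 183] [ 0.5761 -0.1503  0.0378]
246 [174 170 175] [ 0.5795 -0.1511  0.0341]
248 [125 124 131] [ 0.5855 -0.1522  0.0328]
250 [111 113 119] [ 0.5863 -0.1526  0.0268]
252 [86 87 90] [ 0.5902 -0.1535  0.0236]
254 [159 168 177] [ 0.5906 -0.1538  0.0171]
```

View pics/s5.png

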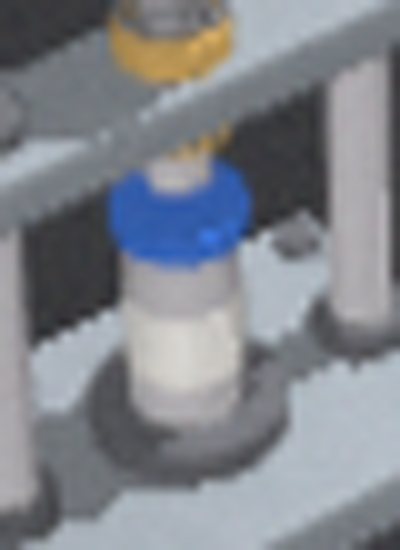

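No orange shows (s5 px 180,260), but the camera looks down past the flange overhang, which could hide about 2 mm. I'll level the head with the wrist and strike again.

Request:
{"name": "play_rows", "arguments": {
  "targets": [
    {"fingers": 0, "travel": [0, 0, 0], "rot": [0, -0.087, 0]},
    {"fingers": 0, "travel": [-0.004, 0, 0.009], "rot": [0, -0.087, 0]},
    {"fingers": 0, "travel": [0, 0, 0], "rot": [0, 0, 0]},
    {"fingers": 0, "travel": [0.0108, 0, 0.0615], "rot": [0, 0, 0]},
    {"fingers": 0, "travel": [0.0108, 0, 0.0615], "rot": [0, 0, 0]},
    {"fingers": 0, "travel": [-0.0087, 0, -0.0492], "rot": [0, 0, 0]},
    {"fingers": 0, "travel": [-0.0105, 0, -0.06], "rot": [0, 0, 0]},
    {"fingers": 0, "travel": [-0.005, 0, -0.03], "rot": [0, 0, 0]}
  ]
}}

```text
time: 11.2
eef_pos: [0.488, -0.1473, 0.3428]
tcp_rot: [180.0, 9.7, 1.0]
force: [0.2, -0.5, -6.3]
finger_gap: 0.0224
gripper_force: 129.3
```

Run:
```python
from h import *
look()
```

```text
11.2 [ 0.488  -0.1473  0.3428] [180.    9.7   1. ] [ 0.2 -0.5 -6.3]
(array([ 0.5641, -0.1488]), array([-0.09 , -0.007,  0.4  ]), 128)
(array([ 0.5614, -0.1265]), array([0.202, 8.529, 0.407]), 7)
blue n,z 0 0 orange 0 0
```

Run:
```python
from h import *
c=cam("scene");T=np.linalg.inv(c["T"]);px=.566;py=-.1472
def row(z,rad):
    d=c["T"][:2,3]-[px,py]; d/=np.linalg.norm(d)
    p=T[:3,:3]@np.array([px+d[0]*rad,py+d[1]*rad,z])+T[:3,3]
    return c["fx"]*p[0]/p[2]+c["cx"],c["fy"]*p[1]/p[2]+c["cy"]
for nm,z,R in(("red bottom",.18,.02),("flange bot home",.084,.018),("flange bot 2mm up",.086,.018),("spigot/rim home",.084,.015),("crosshead bot mid",.124,.0)): print(nm,np.round(row(z,R),2))
def edges(img,off,s):
    u0,v0=off
    for u in(231,232,233,234,235):
        col=img[:,int((u-u0)*s+s/2)].astype(float) if s>1 else img[:,u-u0].astype(float)
        red=(col[:,0]-col[:,2]); blu=col[:,2]-col[:,0]
        def last(a,th,lo,hi):
            i=[k for k in range(int((lo-v0)*s),int((hi-v0)*s)) if a[k]>=th>a[k+1]]
            return [round((k+(a[k]-th)/(a[k]-a[k+1])+.5)/s-.5+v0,2) for k in i]
        print(u,"red",last(red,60,185,212),"blue",last(blu,60,218,240))
print("now");edges(c["frame"],(0,0),1)
for n in range(2): pass
a=cv2.imread("pics/crop1.png")[:,:,::-1];print("before");edges(a,(180,160),3)
a=cv2.imread("pics/s4.png")[:,:,::-1];print("after 1");edges(a,(200,170),5)
a=cv2.imread("pics/s5.png")[:,:,::-1];print("after 2");edges(a[:, :],(215,205),10)
```

```text
red bottom [231.56 201.56]
flange bot home [233.02 232.04]
flange bot 2mm up [232.99 231.43]
spigot/rim home [232.98 231.26]
crosshead bot mid [232.2  214.91]
now
231 red [np.float64(200.83)] blue [np.float64(231.82)]
232 red [np.float64(200.81)] blue [np.float64(231.85)]
233 red [np.float64(200.65)] blue [np.float64(231.67)]
234 red [np.float64(200.43), np.float64(211.97)] blue [np.float64(231.65)]
235 red [np.float64(200.15), np.float64(211.77)] blue [np.float64(231.3)]
before
231 red [np.float64(200.84)] blue [np.float64(229.35)]
232 red [np.float64(200.83)] blue [np.float64(229.36)]
233 red [np.float64(200.68)] blue [np.float64(229.36)]
234 red [np.float64(200.44)] blue [np.float64(229.36)]
235 red [np.float64(200.12)] blue [np.float64(228.76)]
after 1
231 red [np.float64(200.85)] blue [np.float64(230.18)]
232 red [np.float64(200.81)] blue [np.float64(230.14)]
233 red [np.float64(200.67)] blue [np.float64(230.18)]
234 red [np.float64(200.44)] blue [np.float64(229.68)]
235 red [np.float64(200.11)] blue [np.float64(230.04)]
after 2
231 red [] blue [np.float64(231.21)]
232 red [] blue [np.float64(231.19)]
233 red [] blue [np.float64(231.21)]
234 red [] blue [np.float64(231.16)]
235 red [] blue [np.float64(230.64)]
```

Blue-edge rows relative to the red head: 28.5 px before, then 29.3, 30.5 and now 31.0, where home predicts about 30.5. That is some 7.8 mm of travel, so the cap is at or within a fraction of a mm of home. For certainty I'll set the mallet on the mat, regrasp it level and give one more blow.

Request:
{"name": "play_rows", "arguments": {
  "targets": [
    {"fingers": 0, "travel": [0.003, -0.02, -0.001], "rot": [0, -0.06, 0]},
    {"fingers": 0, "travel": [0.004, -0.045, -0.001], "rot": [0, -0.06, 0]},
    {"fingers": 0, "travel": [0.004, -0.055, -0.001], "rot": [0, 0, 0]},
    {"fingers": 0, "travel": [0.004, -0.055, -0.001], "rot": [0, 0, 0]},
    {"fingers": 0, "travel": [0.004, -0.055, -0.001], "rot": [0, 0, 0]},
    {"fingers": 0, "travel": [0.004, -0.052, -0.001], "rot": [0, 0, 0]},
    {"fingers": 0, "travel": [0.004, -0.04, -0.001], "rot": [0, 0, 0]},
    {"fingers": 0, "travel": [0, 0, 0], "rot": [0, 0, 0]}
  ]
}}

```text
time: 12.35
eef_pos: [0.508, 0.1789, 0.3369]
tcp_rot: [-179.9, 17.0, 1.4]
force: [-0.5, -0.8, -5.8]
finger_gap: 0.0223
gripper_force: 129.1
```

Run:
```python
from h import *
s=r.sense();print(s["time"],s["eef_pos"].round(4),s["tcp_rot"].round(1),s["force"].round(1))
c=cam("scene");print(head(c,.59,.175))
```

```text
12.35 [0.508  0.1789 0.3369] [-179.9   17.     1.4] [-0.5 -0.8 -5.8]
(array([0.5894, 0.1793]), array([-0.175,  0.012,  0.385]), 124)
```

Request:
{"name": "play_rows", "arguments": {
  "targets": [
    {"fingers": 0, "travel": [0.0088, 0.003, 0.0287], "rot": [0, 0, 0]},
    {"fingers": 0, "travel": [0.0152, 0, 0.0497], "rot": [0, 0, 0]},
    {"fingers": 0, "travel": [0.0158, 0, 0.0516], "rot": [0, 0, 0]},
    {"fingers": 0, "travel": [0.0158, 0, 0.0516], "rot": [0, 0, 0]},
    {"fingers": 0, "travel": [0.0137, 0, 0.0449], "rot": [0, 0, 0]},
    {"fingers": 0, "travel": [0.0111, 0, 0.0363], "rot": [0, 0, 0]},
    {"fingers": 0, "travel": [0.0058, 0, 0.0191], "rot": [0, 0, 0]},
    {"fingers": 0, "travel": [0, 0, 0], "rot": [0, 0, 0]}
  ]
}}

```text
time: 13.4
eef_pos: [0.5089, 0.1697, 0.0425]
tcp_rot: [179.9, 17.1, 0.9]
force: [0.4, -0.4, -6.5]
finger_gap: 0.0222
gripper_force: 128.9
```

Request:
{"name": "play_rows", "arguments": {
  "targets": [
    {"fingers": 0, "travel": [0.003, -0.003, 0.01], "rot": [0, 0, 0]},
    {"fingers": 0, "travel": [0.0022, 0, 0.0072], "rot": [0, 0, 0]},
    {"fingers": 0, "travel": [0.001, 0, 0.003], "rot": [0, 0, 0]},
    {"fingers": 0, "travel": [0, 0, 0], "rot": [0, 0, 0]}
  ]
}}

```text
time: 13.9
eef_pos: [0.5104, 0.175, 0.0237]
tcp_rot: [180.0, 16.8, 1.0]
force: [-0.3, 0.9, -6.4]
finger_gap: 0.0224
gripper_force: 129.1
```

Request:
{"name": "play_rows", "arguments": {
  "targets": [
    {"fingers": 0, "travel": [0.0009, 0, 0.003], "rot": [0, 0, 0]},
    {"fingers": 0, "travel": [0.0006, 0, 0.002], "rot": [0, 0, 0]},
    {"fingers": 0, "travel": [0, 0, 0], "rot": [0, 0, 0]}
  ]
}}

```text
time: 14.28
eef_pos: [0.5102, 0.175, 0.0183]
tcp_rot: [180.0, 16.9, 1.0]
force: [0.2, 0.4, -5.5]
finger_gap: 0.0228
gripper_force: 129.1
```

Request:
{"name": "play_rows", "arguments": {
  "targets": [
    {"fingers": 0, "travel": [0.0006, 0, 0.002], "rot": [0, 0, 0]},
    {"fingers": 0, "travel": [0, 0, 0], "rot": [0, 0, 0]}
  ]
}}

```text
time: 14.52
eef_pos: [0.5104, 0.1751, 0.0164]
tcp_rot: [-180.0, 16.8, 1.0]
force: [0.3, -0.2, -5.2]
finger_gap: 0.0222
gripper_force: 129.4
```

Request:
{"name": "play_rows", "arguments": {
  "targets": [
    {"fingers": 0, "travel": [0.0006, 0, 0.002], "rot": [0, 0, 0]},
    {"fingers": 0, "travel": [0, 0, 0], "rot": [0, 0, 0]}
  ]
}}

```text
time: 14.78
eef_pos: [0.5102, 0.1752, 0.0158]
tcp_rot: [180.0, 16.8, 1.0]
force: [-3.3, -2.1, 8.6]
finger_gap: 0.0227
gripper_force: 131.3
```

Run:
```python
from h import *
s=r.sense();print(s["time"],s["eef_pos"].round(4),s["force"].round(1),s["moment"].round(2))
c=cam("scene");save(c,"s6.png",(310,180,410,270),6)
```

```text
14.775 [0.5102 0.1752 0.0158] [-3.3 -2.1  8.6] [-0.35  0.5  -0.02]
```

View pics/s6.png

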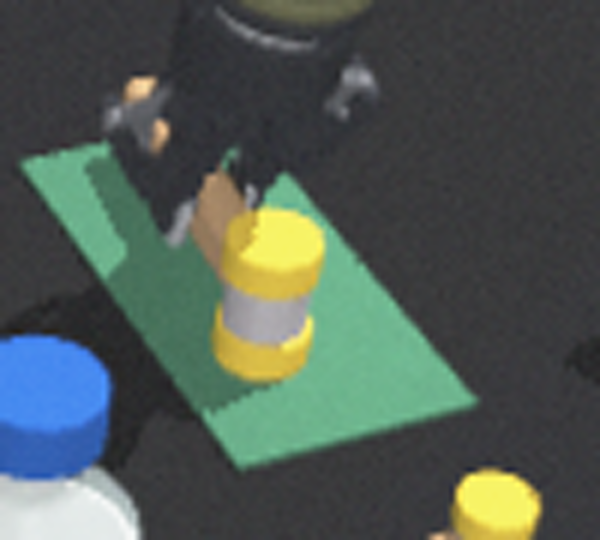

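s6 shows the mallet upright on the mat (head at 270,290), with the hand pressing it lightly. I'll open, straighten the hand and regrasp.

Request:
{"name": "play_rows", "arguments": {
  "targets": [
    {"fingers": 1, "travel": [0, 0, 0], "rot": [0, 0, 0]},
    {"fingers": 1, "travel": [0, 0, 0], "rot": [0, 0, 0]},
    {"fingers": 1, "travel": [0, 0, 0], "rot": [0, 0, 0]},
    {"fingers": 1, "travel": [0, 0, 0], "rot": [0, 0, 0]},
    {"fingers": 1, "travel": [0.002, 0, 0], "rot": [0, 0.147, 0]},
    {"fingers": 1, "travel": [0.002, 0, 0], "rot": [0, 0.147, 0]},
    {"fingers": 1, "travel": [0, 0, 0], "rot": [0, 0, 0]}
  ]
}}

```text
time: 15.7
eef_pos: [0.5117, 0.1753, 0.014]
tcp_rot: [179.9, 0.0, 1.2]
force: [1.1, 0.3, 0.0]
finger_gap: 0.0854
gripper_force: 0.0
```

Request:
{"name": "play_rows", "arguments": {
  "targets": [
    {"fingers": 0, "travel": [0, 0, 0], "rot": [0, 0, 0]},
    {"fingers": 0, "travel": [0, 0, 0], "rot": [0, 0, 0]},
    {"fingers": 0, "travel": [0, 0, 0], "rot": [0, 0, 0]},
    {"fingers": 0, "travel": [0, 0, 0], "rot": [0, 0, 0]},
    {"fingers": 0, "travel": [0, 0, 0], "rot": [0, 0, 0]},
    {"fingers": 0, "travel": [0, 0, 0], "rot": [0, 0, 0]}
  ],
  "force": 120
}}

```text
time: 16.45
eef_pos: [0.5146, 0.1749, 0.0133]
tcp_rot: [-180.0, -0.0, 1.0]
force: [2.6, -0.6, -2.0]
finger_gap: 0.0226
gripper_force: 117.4
```

Request:
{"name": "play_rows", "arguments": {
  "targets": [
    {"fingers": 0, "travel": [0, 0, -0.015], "rot": [0, 0, 0]},
    {"fingers": 0, "travel": [0, 0, -0.035], "rot": [0, 0, 0]},
    {"fingers": 0, "travel": [0, 0, -0.05], "rot": [0, 0, 0]},
    {"fingers": 0, "travel": [0, 0, -0.055], "rot": [0, 0, 0]},
    {"fingers": 0, "travel": [0, 0, -0.055], "rot": [0, 0, 0]},
    {"fingers": 0, "travel": [0, 0, -0.055], "rot": [0, 0, 0]},
    {"fingers": 0, "travel": [0, 0, -0.045], "rot": [0, 0, 0]},
    {"fingers": 0, "travel": [0, 0, 0], "rot": [0, 0, 0]}
  ]
}}

```text
time: 17.45
eef_pos: [0.5142, 0.1761, 0.327]
tcp_rot: [-179.9, -0.3, 1.1]
force: [-0.4, 0.1, -7.2]
finger_gap: 0.0229
gripper_force: 118.5
```

Request:
{"name": "play_rows", "arguments": {
  "targets": [
    {"fingers": 0, "travel": [-0.004, 0.025, 0], "rot": [0, 0, 0]},
    {"fingers": 0, "travel": [-0.005, 0.05, 0], "rot": [0, 0, 0]},
    {"fingers": 0, "travel": [-0.005, 0.055, 0], "rot": [0, 0, 0]},
    {"fingers": 0, "travel": [-0.004, 0.055, 0], "rot": [0, 0, 0]},
    {"fingers": 0, "travel": [-0.004, 0.055, 0], "rot": [0, 0, 0]},
    {"fingers": 0, "travel": [-0.004, 0.05, 0], "rot": [0, 0, 0]},
    {"fingers": 0, "travel": [-0.003, 0.034, 0], "rot": [0, 0, 0]},
    {"fingers": 0, "travel": [0, 0, 0], "rot": [0, 0, 0]}
  ]
}}

```text
time: 18.45
eef_pos: [0.4884, -0.1527, 0.321]
tcp_rot: [180.0, 0.3, 0.7]
force: [0.2, 1.2, -7.0]
finger_gap: 0.0228
gripper_force: 118.7
```

```bash
python3 -c "
from h import *
look()"
```

```text
18.45 [ 0.4884 -0.1527  0.321 ] [180.    0.3   0.7] [ 0.2  1.2 -7. ]
(array([ 0.5686, -0.1536]), array([-0.088,  0.015,  0.369]), 106)
(array([ 0.5661, -0.1499]), array([-0.019, -0.036,  0.377]), 203)
blue n,z 0 0 orange 0 0
```

Request:
{"name": "play_rows", "arguments": {
  "targets": [
    {"fingers": 0, "travel": [0, -0.001, 0], "rot": [0, 0, 0]},
    {"fingers": 0, "travel": [0, 0, 0.0625], "rot": [0, 0, 0]},
    {"fingers": 0, "travel": [0, 0, 0.0625], "rot": [0, 0, 0]},
    {"fingers": 0, "travel": [0, 0, -0.05], "rot": [0, 0, 0]},
    {"fingers": 0, "travel": [0, 0, -0.06], "rot": [0, 0, 0]},
    {"fingers": 0, "travel": [0, 0, -0.01], "rot": [0, 0, 0]},
    {"fingers": 0, "travel": [0, 0, 0], "rot": [0, 0, 0]}
  ]
}}

```text
time: 19.42
eef_pos: [0.4908, -0.1475, 0.3183]
tcp_rot: [180.0, -0.0, 1.1]
force: [0.6, 0.0, -6.2]
finger_gap: 0.023
gripper_force: 119.3
```

Request:
{"name": "play_rows", "arguments": {
  "targets": [
    {"fingers": 0, "travel": [0, 0, 0], "rot": [0, 0, 0]},
    {"fingers": 0, "travel": [0, 0, 0.0625], "rot": [0, 0, 0]},
    {"fingers": 0, "travel": [0, 0, 0.0625], "rot": [0, 0, 0]},
    {"fingers": 0, "travel": [0, 0, -0.05], "rot": [0, 0, 0]},
    {"fingers": 0, "travel": [0, 0, -0.06], "rot": [0, 0, 0]},
    {"fingers": 0, "travel": [0, 0, -0.02], "rot": [0, 0, 0]},
    {"fingers": 0, "travel": [0, 0, 0], "rot": [0, 0, 0]}
  ]
}}

```text
time: 20.3
eef_pos: [0.4911, -0.1483, 0.3233]
tcp_rot: [180.0, -0.0, 1.0]
force: [-0.2, -0.4, -6.9]
finger_gap: 0.023
gripper_force: 119.5
```

Run:
```python
from h import *
look()
c=cam("scene")
for u in range(231,236):
    col=c["frame"][:,u].astype(float);o=[]
    for a,lo,hi in((col[:,0]-col[:,2],185,208),(col[:,2]-col[:,0],218,240)):
        o+=[round(k+(a[k]-60)/(a[k]-a[k+1]),2) for k in range(lo,hi) if a[k]>=60>a[k+1]]
    print(u,o)
```

```text
20.3 [ 0.4911 -0.1483  0.3233] [180.  -0.   1.] [-0.2 -0.4 -6.9]
(array([ 0.565 , -0.1489]), array([-0.035,  0.024,  0.387]), 118)
(array([ 0.5619, -0.1481]), array([0.163, 0.005, 0.391]), 179)
blue n,z 0 0 orange 0 0
231 [np.float64(200.83), np.float64(231.82)]
232 [np.float64(200.81), np.float64(231.8)]
233 [np.float64(200.65), np.float64(231.8)]
234 [np.float64(200.42), np.float64(231.65)]
235 [np.float64(200.13), np.float64(231.52)]
```

The blue edge has not moved through two more blows, so the cap is home. Now I return the mallet.

Request:
{"name": "play_rows", "arguments": {
  "targets": [
    {"fingers": 0, "travel": [0.003, -0.02, 0], "rot": [0, -0.09, 0]},
    {"fingers": 0, "travel": [0.004, -0.045, -0.001], "rot": [0, -0.09, 0]},
    {"fingers": 0, "travel": [0.004, -0.055, -0.001], "rot": [0, 0, 0]},
    {"fingers": 0, "travel": [0.004, -0.055, -0.001], "rot": [0, 0, 0]},
    {"fingers": 0, "travel": [0.004, -0.055, -0.001], "rot": [0, 0, 0]},
    {"fingers": 0, "travel": [0.004, -0.052, -0.001], "rot": [0, 0, 0]},
    {"fingers": 0, "travel": [0.003, -0.04, 0], "rot": [0, 0, 0]},
    {"fingers": 0, "travel": [0, 0, 0], "rot": [0, 0, 0]}
  ]
}}

```text
time: 21.45
eef_pos: [0.5103, 0.1784, 0.3226]
tcp_rot: [-179.9, 10.5, 1.4]
force: [0.4, -1.5, -6.1]
finger_gap: 0.0226
gripper_force: 119.5
```

Run:
```python
from h import *
s=r.sense();print(s["time"],s["eef_pos"].round(4),s["tcp_rot"].round(1),s["force"].round(1))
c=cam("scene");print(head(c,.59,.175))
```

```text
21.45 [0.5103 0.1784 0.3226] [-179.9   10.5    1.4] [ 0.4 -1.5 -6.1]
(array([0.5911, 0.1794]), array([-0.147,  0.07 ,  0.37 ]), 100)
```

Request:
{"name": "play_rows", "arguments": {
  "targets": [
    {"fingers": 0, "travel": [0.0055, 0.001, 0.0295], "rot": [0, 0, 0]},
    {"fingers": 0, "travel": [0.009, 0, 0.049], "rot": [0, 0, 0]},
    {"fingers": 0, "travel": [0.01, 0, 0.054], "rot": [0, 0, 0]},
    {"fingers": 0, "travel": [0.01, 0, 0.054], "rot": [0, 0, 0]},
    {"fingers": 0, "travel": [0.009, 0, 0.049], "rot": [0, 0, 0]},
    {"fingers": 0, "travel": [0.0064, 0, 0.0344], "rot": [0, 0, 0]},
    {"fingers": 0, "travel": [0.0033, 0, 0.0177], "rot": [0, 0, 0]},
    {"fingers": 0, "travel": [0, 0, 0], "rot": [0, 0, 0]}
  ]
}}

```text
time: 22.5
eef_pos: [0.5122, 0.172, 0.0311]
tcp_rot: [179.9, 10.4, 1.0]
force: [0.5, -0.8, -5.5]
finger_gap: 0.0227
gripper_force: 119.2
```

Request:
{"name": "play_rows", "arguments": {
  "targets": [
    {"fingers": 0, "travel": [0.0009, 0, 0.005], "rot": [0, 0, 0]},
    {"fingers": 0, "travel": [0.0007, 0, 0.004], "rot": [0, 0, 0]},
    {"fingers": 0, "travel": [0, 0, 0], "rot": [0, 0, 0]}
  ]
}}

```text
time: 22.88
eef_pos: [0.5127, 0.173, 0.0233]
tcp_rot: [-180.0, 10.3, 1.0]
force: [-0.6, -0.6, -5.6]
finger_gap: 0.0227
gripper_force: 119.3
```

Request:
{"name": "play_rows", "arguments": {
  "targets": [
    {"fingers": 0, "travel": [0.0007, 0, 0.004], "rot": [0, 0, 0]},
    {"fingers": 0, "travel": [0.0004, 0, 0.002], "rot": [0, 0, 0]},
    {"fingers": 0, "travel": [0, 0, 0], "rot": [0, 0, 0]}
  ]
}}

```text
time: 23.25
eef_pos: [0.5124, 0.173, 0.0166]
tcp_rot: [180.0, 10.3, 1.0]
force: [-0.0, -0.3, -6.1]
finger_gap: 0.0225
gripper_force: 119.3
```

Request:
{"name": "play_rows", "arguments": {
  "targets": [
    {"fingers": 0, "travel": [0.0004, 0, 0.002], "rot": [0, 0, 0]},
    {"fingers": 0, "travel": [0, 0, 0], "rot": [0, 0, 0]}
  ]
}}

```text
time: 23.5
eef_pos: [0.5126, 0.1731, 0.0147]
tcp_rot: [-180.0, 10.3, 1.0]
force: [0.1, 0.4, -6.5]
finger_gap: 0.023
gripper_force: 119.3
```

Request:
{"name": "play_rows", "arguments": {
  "targets": [
    {"fingers": 0, "travel": [0.0003, 0, 0.0015], "rot": [0, 0, 0]},
    {"fingers": 0, "travel": [0, 0, 0], "rot": [0, 0, 0]}
  ]
}}

```text
time: 23.75
eef_pos: [0.5124, 0.1731, 0.0138]
tcp_rot: [180.0, 10.3, 1.0]
force: [-4.0, -0.4, 2.0]
finger_gap: 0.0227
gripper_force: 120.5
```

Request:
{"name": "play_rows", "arguments": {
  "targets": [
    {"fingers": 0, "travel": [0.0003, 0, 0.0015], "rot": [0, 0, 0]},
    {"fingers": 0, "travel": [0, 0, 0], "rot": [0, 0, 0]}
  ]
}}

```text
time: 24.0
eef_pos: [0.5121, 0.1732, 0.013]
tcp_rot: [180.0, 10.3, 1.0]
force: [-7.1, -2.4, 12.1]
finger_gap: 0.0226
gripper_force: 121.9
```

Request:
{"name": "play_rows", "arguments": {
  "targets": [
    {"fingers": 1, "travel": [0, 0, 0], "rot": [0, 0, 0]},
    {"fingers": 1, "travel": [0, 0, 0], "rot": [0, 0, 0]},
    {"fingers": 1, "travel": [0, 0, 0], "rot": [0, 0, 0]},
    {"fingers": 1, "travel": [0, 0, 0], "rot": [0, 0, 0]},
    {"fingers": 1, "travel": [0, 0, 0], "rot": [0, 0.09, 0]},
    {"fingers": 1, "travel": [0, 0, 0], "rot": [0, 0.09, 0]},
    {"fingers": 1, "travel": [0, 0, -0.03], "rot": [0, 0, 0]},
    {"fingers": 1, "travel": [0, 0, -0.05], "rot": [0, 0, 0]}
  ]
}}

```text
time: 25.0
eef_pos: [0.5113, 0.1728, 0.0915]
tcp_rot: [179.9, 0.2, 1.1]
force: [0.7, 0.6, 0.2]
finger_gap: 0.0853
gripper_force: 0.0
```

Request:
{"name": "play_rows", "arguments": {
  "targets": [
    {"fingers": 1, "travel": [0, 0, -0.05], "rot": [0, 0, 0]},
    {"fingers": 1, "travel": [0, 0, -0.05], "rot": [0, 0, 0]},
    {"fingers": 1, "travel": [0, 0, -0.05], "rot": [0, 0, 0]},
    {"fingers": 1, "travel": [0, 0, -0.05], "rot": [0, 0, 0]},
    {"fingers": 1, "travel": [0, 0, 0], "rot": [0, 0, 0]},
    {"fingers": 1, "travel": [0, 0, 0], "rot": [0, 0, 0]}
  ]
}}

```text
time: 25.75
eef_pos: [0.5123, 0.1728, 0.2912]
tcp_rot: [180.0, 0.0, 1.0]
force: [-0.0, -0.1, -1.2]
finger_gap: 0.0854
gripper_force: 0.0
```

Run:
```python
from h import *
c=cam("scene"); save(c,"end.png",s=1.4)
s=r.sense();print(s["time"],s["eef_pos"].round(3),s["force"].round(1))
P=cloud(c).reshape(-1,3)
m=(np.hypot(P[:,0]-.59,P[:,1]-.175)<.05)&(P[:,2]>.06)&(P[:,2]<.1);print(P[m].mean(0),m.sum())
```

```text
25.8 [0.512 0.173 0.291] [-0.3  0.4 -0.3]
[0.5952361  0.17012614 0.06756678] 167
```

View pics/end.png

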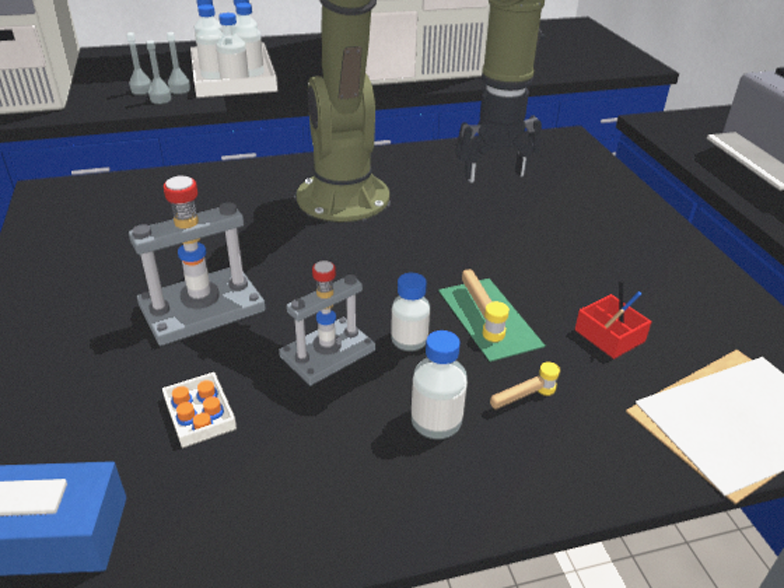

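The mallet stands on the mat (px 495,320), the cap is down (325,318), and the bottles, caddy and tray have not moved. Handing in.

```bash
python3 -c "
from bench import r
print(r.sign_off())"
```

```text
the job is handed in; nothing more can be done
None
```

The cap looks fully home (the last two of five blows no longer moved it in the camera image), the mallet is back upright on its green mat, the bottles, caddy and tray were left alone, and the job was handed in at about 26 s.

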